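# Cull the short glass block, then hold a good one in the strain viewer

### The arm

A 6-joint arm with a two-finger parallel gripper is mounted at the origin on the work surface. World frame = base frame: x ahead of the robot, y to its left, z up, the work surface at z = 0. Lengths are in m, angles in rad, forces in N, time in s.
With the tool pointing down it reaches from about 0.375 to 0.9 m from the base axis. Payload 3.1 kg.
Tool frame: the origin (TCP) lies between the finger pads; the fingertips stand 22 mm ahead of it and the grasp point (between the pads) lies 3 mm ahead of it; z points along the fingers, y is the line along which they close (so a half turn about z gives the same grasp; the last joint's range is limited). The gripper opens to 87 mm and grips with 3 to 60 N. Pads are 19 mm wide; open, the fingers measure 117 mm over their backs; the gripper's body (75 mm by 190 mm) begins 51 mm behind the grasp point.
Start: joints at [1.083, 0.527, 1.433, -0, 1.181, -0.178], TCP at [0.191, 0.595, 0.245] pointing down, gripper open.
Joint ranges: [-3.08, 3.08], [-0.75, 2.2], [0.22, 2.44], [-1.43, 4.57], [0, 2.65], [-2.85, 2.85]. Speed limits (rad/s): [2.79, 2.79, 3.14, 3.14, 3.14, 3.14].

### API

Orientations are given as a unit quaternion [x, y, z, w].
In Python, from rig import get_obs, camera, get_calibration, hand_in, cut_out gives the robot as it stands.
- The arm moves only by the shell command python3 -m inch 'ROWS' [OPENING] [FORCE]. ROWS is JSON, one flat list of numbers, 6 for each row, row after row: the shift along the tool's x, y, z scaled (see below), then the turn, a rotation vector about the tool's x, y, z scaled (see below). A call has 1 to 20 rows; each row is the pose to reach, as a shift and turn from the pose commanded when the call began, along the tool's axes at that moment; what a row does not reach only later rows make up. The controller multiplies each number of a shift by 0.08 m and each number of a turn by 90 degrees. A row lasts 1/12 s, in which the tool goes at most 41.7 mm and 7.16 degrees, less where a joint would pass 70% of its speed; a pose out of reach is approached as far as the arm can. A call with a number of a shift or a turn outside -1 to 1 is refused whole. A call with a gripper value outside its range is refused whole. OPENING is the finger opening in mm, from 0 to 87, set as the call begins (- or left out, the last holds). The fingers move at their own pace and stop on an object; FORCE is the grip in N (left out, the last holds). Time passes only in rows, so rows that repeat a pose let the fingers close. It gives the time, the measured TCP pose, the force, the opening and the grip force at its end, in the units of the state.
- get_obs(): the state, without advancing time (a new reading comes with each control period).
- camera(name): name is "scene" or "top"; returns the picture (400x640x3 uint8, red, green, blue); there is no depth.
- get_calibration(name): a dict with "vertical_fov" (degrees; the focal length in pixels is half the picture's height over the tangent of half this angle, whatever the lens; pixels are square), "cx", "cy" (the principal point, pixels), "D" ([k1, k2, p1, p2, k3] as OpenCV has them; the pictures are not rectified), "T" (4x4, takes a point from camera to world coordinates). Camera axes: x right, y down, z forward; pixel columns grow to the right and rows downward; lengths in m; the calibration is good to about 2 mm. A picture is of the moment at which its call begins. get_calibration takes no time and is no camera call.
- hand_in(): hands the job in; it is judged then, once.
Trained networks look in the newest picture that a camera, given by its name, has taken for a name from the list of things; names that differ only in an ending like _2 or _b are one class to them, and where a whole thing is asked for, a point or a joint stands for the part that bears it (a point fixed in the world has none). Each returns a list of dicts, best first, with "conf" (0 to 1); they miss things now and then, are a little off and sometimes report something else, mostly with a low value. They report only what shows in the picture. A call takes as long as a camera call. They do not tell look-alikes from the thing itself.
- cut_out(camera, thing): "region" (400x640 bool, what is visible of it) and "bbox" ([left, top, right, bottom] in pixels, round what is visible of it).
The state is a dict: "time": time; "q": joint angles; "joint_velocities": joint speeds; "joint_torque": joint torques, N m; "position": TCP position; "tool_rot": TCP orientation; "ft_force": force on the tool from outside, world axes, zero at the start; "moment": the same for the moment, N m; "grip_width": finger opening in m; "grip_force": force on a finger pad.
Only numpy, scipy, OpenCV 4.12 (cv2) and the standard library are available. Lean on these libraries where they do the work, as an engineer would, in place of code of your own. Each camera call takes 0.05 s, during which the arm holds its last target. There are 200 camera calls.

### The job

Three glass blocks stand on the dark grid board; one is cut too short: put it in the open steel scrap tray and let go of it. Then pick up either one of the full-height blocks, gripping it by its two frosted faces only (never touch a good block's clear faces or top with the fingers), and hold it upright and still in the strain viewer's light path, midway between lamp and viewing filter, centred on the lamp window, with its clear faces square to the light. Finish while holding it there, touching nothing else with it; leave the other good block and the jar, hand scorer and bead box where they are.

Things in the scene. Friction and masses are not known exactly. Their poses are not given: they have to be found in the camera images.
- short_block_centre (a point): glass block, 26 mm (its x) by 26 mm (its y) by 44 mm tall, standing upright on the board; solid clear glass with the two faces across its x polished clear and the two faces across its y frosted white (frosted area 23 mm wide, nearly full height). This point is its centre, half-way up; z up. This is the short block (to be culled), about 60 g; any of its faces may be gripped.
- block_a_centre (a point): glass block, 26 mm (its x) by 26 mm (its y) by 64 mm tall, standing upright on the board; solid clear glass with the two faces across its x polished clear and the two faces across its y frosted white (frosted area 23 mm wide, nearly full height). This point is its centre, half-way up; z up. One of the two full-height (good) blocks, alike, about 90 g.
- block_b_centre (a point): glass block, 26 mm (its x) by 26 mm (its y) by 64 mm tall, standing upright on the board; solid clear glass with the two faces across its x polished clear and the two faces across its y frosted white (frosted area 23 mm wide, nearly full height). This point is its centre, half-way up; z up. One of the two full-height (good) blocks, alike, about 90 g.
- board: dark cutting board with a pale grid, 220 x 220 mm, 6 mm thick, fixed, flat on the table; origin at the centre of its underside. The blocks stand on it in a triangle, about 110 mm apart (no nearer than 85 mm).
- tray: scrap tray: open steel box, 150 x 150 mm, 35 mm high, walls and floor 4 to 5 mm thick, fixed; origin at the centre of its underside, axes along its sides.
- viewer: strain viewer, fixed: grey base plate 200 mm (x) x 100 mm (y) x 12 mm; on its -x end a grey lamp housing 90 mm wide and 120 mm high, on its +x end an upright viewing filter in a black frame 90 mm wide and 120 mm high; 100 mm free gap between their facing sides, open at both y sides and above. Origin at the centre of its underside.
- light_path (a point): middle of the viewer's gap on the light axis, 85 mm above the table (the height of the centre of the round lamp window); x along the light from the lamp to the filter, z up. The held block's centre belongs here with its x along this x (either way round).
- jar: lidded glass jar, 56 mm diameter, 85 mm high, a bystander beyond the work; origin under its centre.
- scorer: screwdriver-like hand scorer, 170 mm long, lying on the table, a bystander; its length is along its x.
- bead_box: closed clear box with blue lid, 94 x 69 x 58 mm, a bystander; origin under its centre.
There are look-alikes about, which are no part of the job. Leave any blue or pink look-alike of the part that bears block_a_centre alone.

How it is judged:
On the way:
1. the short block lies released in the scrap tray while both good blocks still stand on the board (x of short_block_centre in the frame of tray between -0.071 and 0.071 m and y of short_block_centre in the frame of tray between -0.071 and 0.071 m and z of short_block_centre in the frame of tray below 0.045 m and linear speed of short_block below 0.03 m/s and contact force between the fingers and short_block below 0.05 N and distance of each of block_a_centre, block_b_centre from where it was at the start of the episode below 0.02 m), for 0.2 s.
At the end, for the whole second after the job is handed in: Short block released in the tray. One good block gripped, still, touching no viewer part, centre within 30 mm along, 12 mm across and 15 mm in height of the light path's middle, square and upright within 9 degrees. Other good block upright, untouched, within 20 mm of its start (x of short_block_centre in the frame of tray between -0.071 and 0.071 m and y of short_block_centre in the frame of tray between -0.071 and 0.071 m and z of short_block_centre in the frame of tray below 0.045 m and linear speed of short_block below 0.03 m/s and contact force between the fingers and short_block below 0.05 N and ((x of block_a_centre in the frame of light_path between -0.03 and 0.03 m and y of block_a_centre in the frame of light_path between -0.012 and 0.012 m and z of block_a_centre in the frame of light_path between -0.015 and 0.015 m and angle between the x axis of block_a_centre and the x axis of light_path, either way round below 0.16 rad and angle between block_a_centre's own z axis and vertical below 0.16 rad and contact force between the fingers and block_a above 1 N and contact force between block_a and viewer below 0.05 N and linear speed of block_a below 0.03 m/s and angular speed of block_a below 0.3 rad/s and distance of block_b_centre from where it was at the start of the episode below 0.02 m and angle between block_b_centre's own z axis and vertical below 0.1 rad and contact force between the fingers and block_b below 0.05 N) or (x of block_b_centre in the frame of light_path between -0.03 and 0.03 m and y of block_b_centre in the frame of light_path between -0.012 and 0.012 m and z of block_b_centre in the frame of light_path between -0.015 and 0.015 m and angle between the x axis of block_b_centre and the x axis of light_path, either way round below 0.16 rad and angle between block_b_centre's own z axis and vertical below 0.16 rad and contact force between the fingers and block_b above 1 N and contact force between block_b and viewer below 0.05 N and linear speed of block_b below 0.03 m/s and angular speed of block_b below 0.3 rad/s and distance of block_a_centre from where it was at the start of the episode below 0.02 m and angle between block_a_centre's own z axis and vertical below 0.1 rad and contact force between the fingers and block_a below 0.05 N))); the arm keeps its last pose, push and grip.
It fails at once if the fingers press on a clear face or the top of a good block (contact force between the fingers and block_a_c0 above 1 N).
It fails at once if the fingers press on a clear face or the top of a good block (contact force between the fingers and block_b_c0 above 1 N).
It fails at once if the jar is moved by more than 20 mm (distance of jar from where it was at the start of the episode above 0.02 m).
It fails at once if the hand scorer is moved by more than 20 mm (distance of scorer from where it was at the start of the episode above 0.02 m).
It fails at once if the bead box is moved by more than 20 mm (distance of bead_box from where it was at the start of the episode above 0.02 m).
It also fails if it takes over 64 s, if anything falls off the work surface, if the arm or the gripper's body presses on something with over 40 N, if the wrist force passes 120 N, or if a joint passes its speed limit or range.

## Working session

There is one attempt and no reset: what is moved stays moved. The work goes in short steps, Python scripts to look and compute and a shell command to move; the robot and the scene stay as the last step left them, time stands still between calls to the robot, and variables do not carry over. Pictures are saved under pics/ and viewed, at most 10 in all, crops included, and the job is handed in when it is done.

```bash
ls; mkdir -p pics; python3 - <<'E'
from rig import *
import cv2,numpy as np
o=get_obs();print(o['position'],o['tool_rot'],o['time'])
for c in('scene','top'):
    im=camera(c);cv2.imwrite(f'pics/{c}0.png',im[:,:,::-1])
    k=get_calibration(c);print(c,k['vertical_fov'],k['cx'],k['cy'],k['D'],np.round(k['T'],3).tolist())
    for t in('short_block_centre','block_a_centre','board','tray','viewer','jar','scorer','bead_box'):
        print(t,[(round(d['conf'],2),[int(v) for v in d['bbox']]) for d in cut_out(c,t)])
E
```

```text
pics
[0.19020023 0.59464547 0.24357825] [ 1.54296009e-01  9.88024088e-01 -1.01278544e-03 -3.42561445e-04] 0.0
scene 48.39107786913546 329.4087129475267 201.40326356131584 [-0.0672209  0.         0.         0.         0.       ] [[-0.866, 0.321, -0.384, 1.109], [0.5, 0.585, -0.638, 0.896], [0.02, -0.745, -0.667, 0.983], [0.0, 0.0, 0.0, 1.0]]
short_block_centre [(0.52, [374, 251, 385, 264]), (0.34, [295, 248, 309, 300])]
block_a_centre [(0.75, [297, 246, 307, 302]), (0.69, [415, 249, 427, 270]), (0.63, [457, 269, 476, 295]), (0.48, [426, 287, 444, 313])]
board [(0.92, [341, 227, 446, 298])]
tray [(0.69, [316, 178, 373, 224]), (0.32, [346, 225, 449, 297])]
viewer [(0.75, [275, 121, 332, 181])]
jar [(0.77, [254, 202, 276, 233]), (0.45, [343, 227, 447, 298])]
scorer [(0.59, [296, 248, 306, 302]), (0.53, [273, 118, 330, 181])]
bead_box [(0.6, [228, 177, 265, 207])]
top 49.68661471202059 323.3175963598337 196.4532519964767 [-0.1044639  0.         0.         0.         0.       ] [[-0.062, -0.977, 0.204, 0.365], [-0.998, 0.06, -0.018, 0.051], [0.006, -0.204, -0.979, 1.113], [0.0, 0.0, 0.0, 1.0]]
short_block_centre [(0.57, [233, 212, 244, 223])]
block_a_centre [(0.68, [153, 230, 171, 247]), (0.49, [155, 274, 169, 286])]
board [(0.68, [196, 196, 281, 284])]
tray [(0.8, [311, 197, 374, 262])]
viewer [(0.66, [399, 178, 500, 249]), (0.48, [250, 251, 263, 265])]
jar [(0.82, [333, 115, 354, 143])]
scorer [(0.88, [243, 133, 291, 149])]
bead_box [(0.57, [388, 108, 418, 148])]
```

```bash
python3 - <<'E'
import cv2
a=cv2.imread('pics/top0.png');cv2.imwrite('pics/top0c.png',cv2.resize(a[100:300,130:510],(800,421),interpolation=cv2.INTER_CUBIC))
a=cv2.imread('pics/top0.png');cv2.imwrite('pics/top0d.png',cv2.resize(a[185:305,140:300],(800,600),interpolation=cv2.INTER_CUBIC))
a=cv2.imread('pics/scene0.png');cv2.imwrite('pics/scene0c.png',cv2.resize(a[110:320,220:500],(800,600),interpolation=cv2.INTER_CUBIC))
E
```

```text
(no output)
```

View pics/top0c.png

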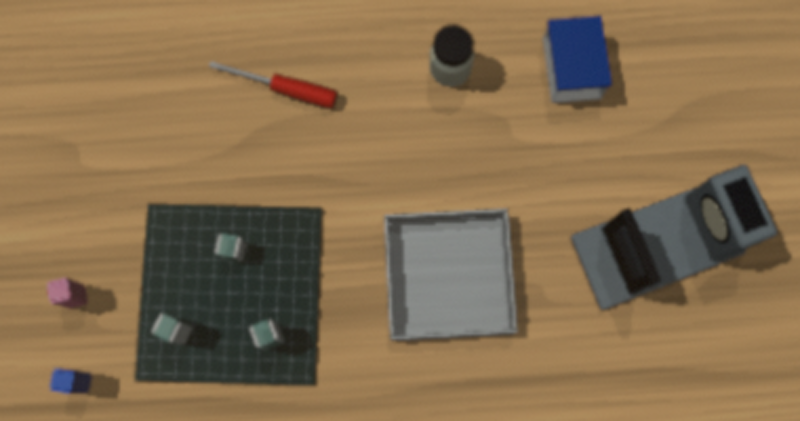

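View pics/scene0c.png

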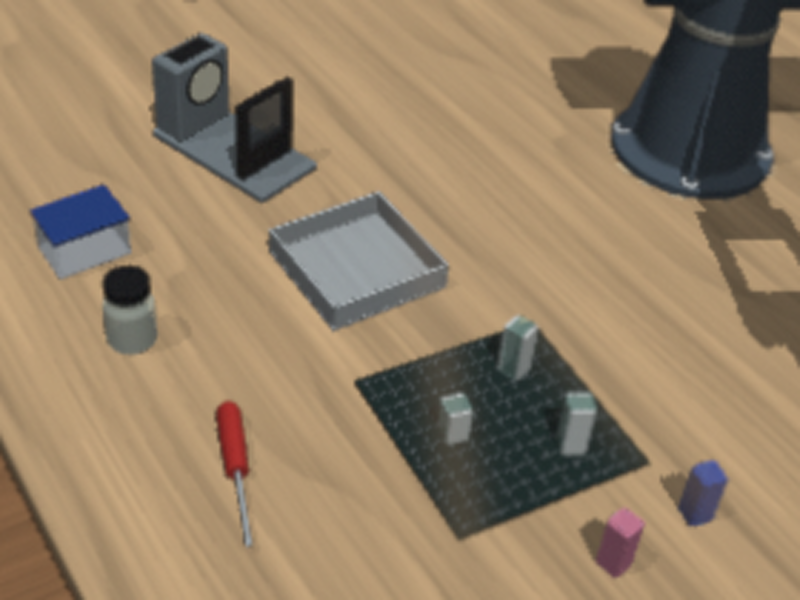

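View pics/top0d.png

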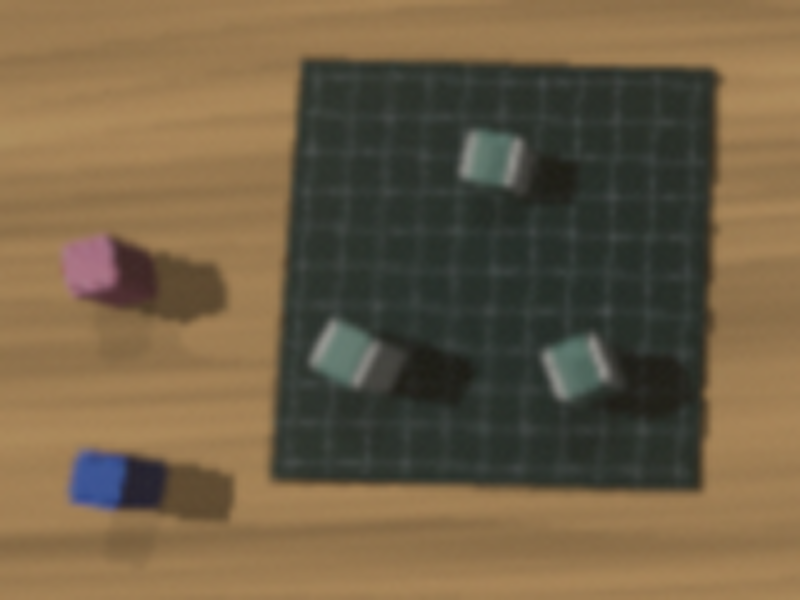

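The top view shows the short block farthest from the robot at about (239,217). The good blocks are at (210,256) and (256,258), with frosted strips on the image left and right. The tray is at (343,230), and the viewer has its lamp on the right (469,204) and its filter at (430,219). The pink and blue decoys stand off the board. Next I'll fit outline models to get poses.

```bash
cat > fit.py <<'E'
import cv2,numpy as np
from rig import get_calibration
from scipy.optimize import minimize
S=4
K={}
def proj(c,P):
    if c not in K: K[c]=get_calibration(c)
    k=K[c];f=200/np.tan(np.radians(k['vertical_fov'])/2)
    Ti=np.linalg.inv(k['T']);A=np.array([[f,0,k['cx']],[0,f,k['cy']],[0,0,1]])
    return cv2.projectPoints(np.asarray(P,float),cv2.Rodrigues(Ti[:3,:3])[0],Ti[:3,3],A,np.array(k['D']))[0][:,0]
def box(x0,x1,y0,y1,z0,z1): return np.array([[x,y,z] for x in(x0,x1) for y in(y0,y1) for z in(z0,z1)])
def place(P,p):
    c,s=np.cos(p[2]),np.sin(p[2]);return P@np.array([[c,-s,0],[s,c,0],[0,0,1]]).T+[p[0],p[1],0]
def render(c,boxes,p,roi):
    l,t,r,b=roi;m=np.zeros(((b-t)*S,(r-l)*S),np.uint8)
    for B in boxes:
        q=(proj(c,place(B,p))-[l,t]+.5)*S-.5
        cv2.fillConvexPoly(m,cv2.convexHull(np.round(q*16).astype(np.int32)),255,shift=4)
    return cv2.resize(m,(r-l,b-t),interpolation=cv2.INTER_AREA)/255.
def fit(boxes,p0,obs):  # obs: [(cam,roi,target soft mask)]
    f=lambda p:sum(((render(c,boxes,p,roi)-t)**2).sum()/t.sum() for c,roi,t in obs)
    best=None
    for dy in(-.3,0,.3):
        sim=np.array([p0]*4,float)+[0,0,dy];sim[1,0]+=.012;sim[2,1]+=.012;sim[3,2]+=.25
        r=minimize(f,sim[0],method='Nelder-Mead',options=dict(initial_simplex=sim,xatol=1e-4,fatol=1e-5))
        if best is None or r.fun<best.fun: best=r
    return best.x,best.fun
def ray(c,uv,z):
    g=lambda p:((proj(c,[[p[0],p[1],z]])[0]-uv)**2).sum()
    return minimize(g,[.5,0],method='Nelder-Mead',options=dict(xatol=1e-5,fatol=1e-4)).x
E
cat > m1.py <<'E'
from fit import *
from rig import cut_out,camera
im={c:cv2.imread(f'pics/{c}0.png').astype(float) for c in('top','scene')}
def soft(c,roi):
    l,t,r,b=roi;g=im[c][t:b,l:r].mean(2);return np.clip((g-70)/70,0,1)
for n,uv,h in(('short',(239,217),.044),('left',(209,255),.064),('right',(256,259),.064)):
    p=ray('top',uv,.006+h);B=[box(-.013,.013,-.013,.013,.006,.006+h)]
    for cs in(['top'],['scene'],['top','scene']):
        obs=[]
        for c in cs:
            q=proj(c,place(B[0],[*p,0]));roi=[*(q.min(0)-5).astype(int),*(q.max(0)+6).astype(int)];obs.append((c,roi,soft(c,roi)))
        x,f=fit(B,[*p,0],obs);print(n,cs,x[:2].round(4),round(np.degrees(x[2]),1),round(f,3))
for n,B,p0 in(('tray',[box(-.075,.075,-.075,.075,0,.035)],[*ray('top',(343,230),.02),0]),
  ('board',[box(-.11,.11,-.11,.11,0,.006)],[*ray('top',(239,240),.006),0]),
  ('viewer',[box(-.1,.1,-.05,.05,0,.012),box(-.1,-.05,-.045,.045,0,.12),box(.05,.065,-.045,.045,0,.12)],[*ray('top',(452,213),.01),1.9])):
    for cs in(['top'],['scene'],['top','scene']):
        obs=[(c,[0,0,640,400],cut_out(c,n)[0]['region'].astype(float)) for c in cs]
        x,f=fit(B,p0,obs);print(n,cs,x[:2].round(4),round(np.degrees(x[2]),1),round(f,3))
E
python3 m1.py
```

```text
short ['top'] [0.5522 0.2522] 48.0 0.944
short ['scene'] [0.5511 0.251 ] -34.8 0.239
short ['top', 'scene'] [0.5509 0.2523] 50.1 1.188
left ['top'] [0.4586 0.3321] -20.7 1.004
left ['scene'] [0.4165 0.297 ] 7.3 0.399
left ['top', 'scene'] [0.4551 0.3213] -21.0 1.611
right ['top'] [0.4425 0.209 ] -22.1 1.107
right ['scene'] [0.3977 0.173 ] 2.5 0.493
right ['top', 'scene'] [0.4424 0.2088] -28.7 2.006
tray ['top'] [ 0.5013 -0.0139] 0.1 0.016
tray ['scene'] [ 0.506  -0.0092] -1.5 0.017
tray ['top', 'scene'] [ 0.5031 -0.0127] -0.3 0.08
board ['top'] [0.4975 0.2562] 175.2 0.107
board ['scene'] [0.5012 0.26  ] -184.5 0.197
board ['top', 'scene'] [0.4989 0.2583] -4.5 0.326
viewer ['top'] [ 0.5233 -0.2769] 107.5 0.018
viewer ['scene'] [ 0.5293 -0.2753] 107.6 0.045
viewer ['top', 'scene'] [ 0.5243 -0.2774] 107.6 0.097
```

```bash
python3 - <<'E'
import cv2,numpy as np
g=cv2.imread('pics/top0.png').mean(2).astype(int)
print(g[208:226,228:252]);print(g[246:268,199:232])
g=cv2.imread('pics/scene0.png').mean(2).astype(int)
print(g[244:272,392:412])
E
```

```text
[[ 61  61  57  56  60  57  53  52  54  52  54  60  63  58  53  51  53  52
   53  55  60  55  54  53]
 [ 51  51  51  50  55  53  52  50  50  49  49  53  56  52  48  48  47  48
   48  51  54  51  53  53]
 [ 46  45  46  49  56  60  65  65  62  59  51  50  54  50  46  44  45  44
   47  53  53  47  47  47]
 [ 45  45  47  51  63  79 100  99  91  82  73  69  71  67  58  53  47  43
   47  53  49  46  42  43]
 [ 45  45  46  50  68  99 126 119 107 100  96  95  98  93  86  85  64  49
   47  52  48  44  45  44]
 [ 45  46  45  50  74 113 134 124 111 105 103 101 102 101 110 121  89  55
   48  54  48  44  43  45]
 [ 46  45  46  52  79 122 135 121 111 108 102  97  97 102 120 126  92  60
   51  53  48  43  44  43]
 [ 49  50  49  57  92 132 133 118 111 107 101  96  95 107 126 122  87  62
   51  47  44  41  42  41]
 [ 52  52  51  65 102 137 131 116 110 106 100  96  96 111 135 114  80  63
   55  46  37  36  36  39]
 [ 47  49  49  65 106 136 129 114 109 105  98  94  95 115 137 110  74  61
   52  41  32  31  30  32]
 [ 45  45  48  73 118 136 125 112 108 102  96  94  98 119 134 101  70  59
   46  39  32  3
[... 4798 characters left out ...]
41 40]
 [43 40 40 43 48 53 61 56 57 44 41 43 50 54 42 39 40 39 41 38]
 [50 49 44 49 54 53 55 52 42 40 41 39 41 43 44 44 43 46 49 43]
 [65 59 46 48 44 42 45 47 42 41 40 41 39 41 48 55 55 57 56 48]
 [68 48 42 40 40 38 39 39 44 50 41 39 42 52 54 60 67 58 44 42]
 [47 45 45 41 38 40 39 41 50 60 51 42 47 57 57 54 58 48 40 39]
 [42 47 53 46 41 41 41 45 50 63 60 44 42 42 42 40 47 47 43 42]
 [43 45 53 50 45 50 52 47 49 59 50 39 41 39 41 39 39 42 48 51]
 [43 48 53 50 47 59 57 42 42 42 41 45 48 40 38 38 40 43 59 66]
 [49 56 57 44 47 53 43 41 41 39 40 52 58 46 40 39 42 49 64 68]
 [51 58 47 43 51 59 47 40 38 39 41 47 54 55 51 42 41 51 55 50]
 [44 45 42 40 46 54 51 42 40 40 47 49 52 61 55 42 41 40 42 40]]
```

```bash
cat > m2.py <<'E'
from fit import *
im={c:cv2.imread(f'pics/{c}0.png').astype(float) for c in('top','scene')}
def soft(c,roi,a,b_):
    l,t,r,b=roi;v=im[c][t:b,l:r];g=v.mean(2);return np.clip((g-a)/b_,0,1)*(v[...,2]-v[...,0]<25)
for n,uv,h in(('short',(238,217),.044),('left',(208,255),.064),('right',(256,258),.064)):
    p=ray('top',uv,.006+h)
    for c,B,a,b_ in(('top',[box(-.013,.013,-.013,.013,.0059+h,.006+h)],62,40),('scene',[box(-.013,.013,-.013,.013,.006,.006+h)],62,30)):
        q=proj(c,place(B[0],[*p,0]));roi=[*(q.min(0)-5).astype(int),*(q.max(0)+6).astype(int)]
        x,f=fit(B,[*p,-.4],[(c,roi,soft(c,roi,a,b_))]);print(n,c,x[:2].round(4),round(np.degrees(x[2]),1),round(f,3))
E
python3 m2.py
```

```text
short top [0.5489 0.2481] -10.8 0.078
short scene [0.5526 0.2513] -20.9 0.096
left top [0.4539 0.3185] -31.1 0.065
left scene [0.4561 0.3238] -45.1 0.088
right top [0.4414 0.2058] -69.9 0.069
right scene [0.4458 0.21  ] -22.5 0.212
```

The two cameras differ by about 4 mm, so I'll use the average: short (0.551,0.250), left (0.455,0.321), right (0.444,0.208), tray (0.503,-0.012) and viewer (0.526,-0.276) at yaw 107.6°. Moving toward the short block.

```bash
cat > go.py <<'E'
import sys,numpy as np
from scipy.spatial.transform import Rotation as R
from rig import get_obs
x,y,z,a=map(float,sys.argv[1:5])  # TCP target, tool-y heading deg
o=get_obs();r=R.from_quat(o['tool_rot']);a=np.radians(a)
Y=np.array([np.cos(a),np.sin(a),0]);Z=np.array([0,0,-1.]);T=R.from_matrix(np.c_[np.cross(Y,Z),Y,Z])
if (r.as_matrix()[:,1]@Y)<0: print('note: over 90 deg')
print('t',round(o['time'],2),'units',(r.inv().apply(np.array([x,y,z])-o['position'])/.08).round(3),'turn',((r.inv()*T).as_rotvec()/(np.pi/2)).round(3),'after turn',(T.inv().apply(np.array([x,y,z])-o['position'])/.08).round(3))
E
python3 -m inch '[-0.3,-0.15,0,0,0,0,-0.62,-0.3,0,0,0,0,-0.935,-0.454,0,0,0,0]' 60 20
for i in 1; do :; done
python3 -m inch '[-0.3,-0.15,0,0,0,0,-0.62,-0.3,0,0,0,0,-0.935,-0.454,0,0,0,0]'
python3 -m inch '[-0.3,-0.15,0,0,0,0,-0.62,-0.3,0,0,0,0,-0.935,-0.454,0,0,0,0]'
python3 -m inch '[-0.3,-0.15,0,0,0,0,-0.62,-0.3,0,0,0,0,-0.935,-0.454,0,0,0,0]'
python3 go.py 0.551 0.250 0.15 79
```

```text
time: 1.75
position: [0.2509, 0.5375, 0.2445]
tool_rot: [0.153, 0.988, 0.0, 0.0]
ft_force: [0.4, 0.0, 0.5]
grip_width: 0.0746
grip_force: 0.0
time: 2.0
position: [0.3117, 0.4796, 0.2447]
tool_rot: [0.154, 0.988, 0.0, 0.0]
ft_force: [-0.0, 0.3, 0.6]
grip_width: 0.0617
grip_force: 0.0
time: 2.25
position: [0.3719, 0.4221, 0.2447]
tool_rot: [0.154, 0.988, 0.0, 0.0]
ft_force: [-0.3, -0.2, 0.5]
grip_width: 0.06
grip_force: 0.0
time: 2.5
position: [0.4321, 0.3647, 0.2447]
tool_rot: [0.154, 0.988, 0.0, 0.0]
ft_force: [0.5, 0.0, -0.2]
grip_width: 0.0599
grip_force: 0.0
t 2.5 units [-1.852 -0.913  1.184] turn [ 0.     0.    -0.075] after turn [-1.732 -1.124  1.184]
```

```bash
python3 -m inch '[-0.3,-0.15,0,0,0,-0.03,-0.62,-0.3,0.1,0,0,-0.075,-0.926,-0.456,0.2,0,0,-0.075]' >/dev/null
python3 -m inch '[-0.3,-0.15,0.1,0,0,0,-0.62,-0.3,0.3,0,0,0,-0.9,-0.45,0.6,0,0,0]' 
python3 go.py 0.551 0.250 0.10 79
python3 - <<'E'
from rig import camera
import cv2
a=camera('top');cv2.imwrite('pics/top1.png',a[:,:,::-1]);b=camera('scene');cv2.imwrite('pics/scene1.png',b[:,:,::-1])
A=cv2.resize(a[180:300,180:300],(400,400),interpolation=cv2.INTER_CUBIC);B=cv2.resize(b[170:290,320:440],(400,400),interpolation=cv2.INTER_CUBIC)
cv2.imwrite('pics/ab1.png',cv2.hconcat([A,B])[:,:,::-1])
E
```

```text
time: 3.0
position: [0.5576, 0.2587, 0.1821]
tool_rot: [0.096, 0.995, 0.001, 0.003]
ft_force: [0.2, 0.3, 0.0]
grip_width: 0.0598
grip_force: 0.0
t 3.0 units [ 0.066 -0.125  1.026] turn [ 0.002  0.004 -0.   ] after turn [ 0.061 -0.122  1.026]
```

View pics/ab1.png

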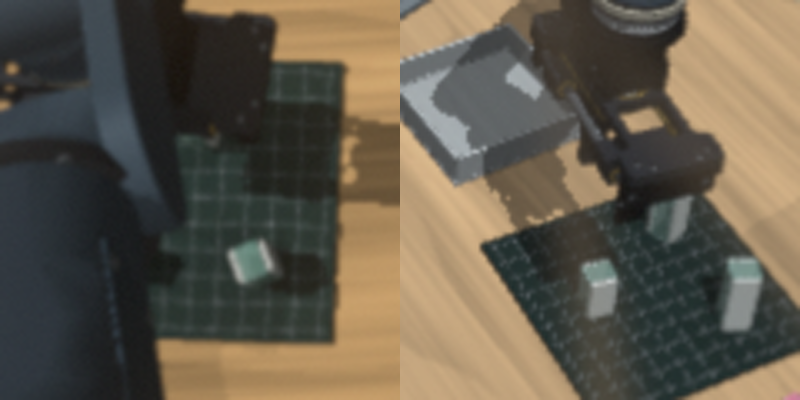

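The gripper is above the short block, the middle one at about (600,290) in the right half. Both good blocks are clear of it, so I'm descending.

```bash
python3 -m inch '[0.03,-0.06,0.1,0,0,0,0.063,-0.123,0.4,0,0,0,0.063,-0.123,0.7,0,0,0,0.063,-0.123,0.9,0,0,0,0.063,-0.123,0.9,0,0,0]'
python3 go.py 0.551 0.250 0.037 79
```

```text
time: 3.52
position: [0.544, 0.2507, 0.1059]
tool_rot: [0.095, 0.995, -0.001, -0.003]
ft_force: [-0.4, 0.2, 0.2]
grip_width: 0.0601
grip_force: 0.0
t 3.52 units [-0.094  0.011  0.861] turn [-0.002 -0.004  0.001] after turn [-0.088  0.009  0.862]
```

```bash
python3 -m inch '[0,0,0,0,0,0,0,0,0,0,0,0,0,0,0,0,0,0]'
python3 go.py 0.551 0.250 0.037 79
```

```text
time: 3.77
position: [0.5483, 0.2513, 0.1103]
tool_rot: [0.095, 0.995, 0.001, 0.001]
ft_force: [-0.5, -0.5, 0.7]
grip_width: 0.0598
grip_force: 0.0
t 3.77 units [-0.033 -0.011  0.916] turn [0.001 0.002 0.001] after turn [-0.036 -0.009  0.916]
```

```bash
python3 -m inch '[-0.02,0,0.2,0,0,0,-0.033,-0.01,0.4,0,0,0,-0.033,-0.01,0.6,0,0,0,-0.033,-0.01,0.75,0,0,0,-0.033,-0.01,0.86,0,0,0,-0.033,-0.01,0.91,0,0,0,-0.033,-0.01,0.91,0,0,0,-0.033,-0.01,0.91,0,0,0]'
python3 -m inch '[0,0,0,0,0,0,0,0,0,0,0,0,0,0,0,0,0,0,0,0,0,0,0,0,0,0,0,0,0,0,0,0,0,0,0,0,0,0,0,0,0,0]' 10 25
python3 go.py 0.551 0.250 0.037 79
```

```text
time: 4.43
position: [0.5503, 0.2494, 0.0361]
tool_rot: [0.096, 0.995, 0.0, 0.0]
ft_force: [-0.5, -0.1, 0.1]
grip_width: 0.0603
grip_force: 0.0
time: 5.02
position: [0.5501, 0.2494, 0.0359]
tool_rot: [0.096, 0.995, 0.0, 0.0]
ft_force: [-0.1, 0.6, 0.9]
grip_width: 0.0262
grip_force: 25.0
t 5.02 units [-0.01   0.01  -0.014] turn [ 0.  0. -0.] after turn [-0.01   0.01  -0.014]
```

Gripped at 26.2 mm. Lifting.

```bash
python3 -m inch '[0,0,-0.1,0,0,0,0,0,-0.3,0,0,0,0,0,-0.55,0,0,0,0,0,-0.8,0,0,0,0,0,-1,0,0,0,0,0,-1,0,0,0,0,0,-1,0,0,0]'
python3 go.py 0.503 -0.012 0.14 79
python3 - <<'E'
from rig import camera
import cv2
a=camera('top');b=camera('scene');cv2.imwrite('pics/top2.png',a[:,:,::-1]);cv2.imwrite('pics/scene2.png',b[:,:,::-1])
A=cv2.resize(a[180:300,180:300],(400,400),interpolation=cv2.INTER_CUBIC);B=cv2.resize(b[170:290,320:440],(400,400),interpolation=cv2.INTER_CUBIC)
cv2.imwrite('pics/ab2.png',cv2.hconcat([A,B])[:,:,::-1])
E
```

```text
time: 5.6
position: [0.5506, 0.2494, 0.1168]
tool_rot: [0.096, 0.995, 0.0, 0.001]
ft_force: [0.0, -0.0, -0.8]
grip_width: 0.0257
grip_force: 25.0
t 5.6 units [-0.04  -3.32  -0.293] turn [0.001 0.001 0.   ] after turn [-0.04  -3.321 -0.29 ]
```

View pics/ab2.png

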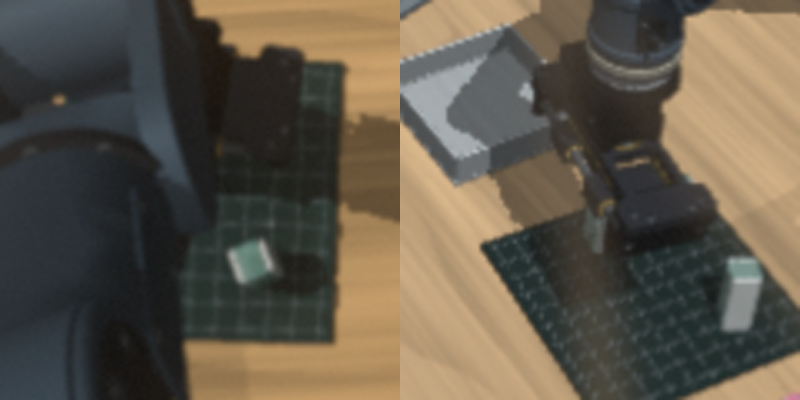

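The short block is held between the fingers, at (595,230) in the right half, and the good blocks haven't moved. Carrying it to the tray.

```bash
python3 -m inch '[0,-0.1,-0.1,0,0,0,0,-0.3,-0.2,0,0,0,0,-0.6,-0.3,0,0,0,-0.01,-0.9,-0.3,0,0,0]' >/dev/null
python3 -m inch '[0,-0.3,0,0,0,0,0,-0.6,0,0,0,0,-0.01,-0.9,0,0,0,0]' >/dev/null
python3 -m inch '[0,-0.3,0,0,0,0,0,-0.6,0,0,0,0,-0.01,-0.9,0,0,0,0]' >/dev/null
python3 -m inch '[0,-0.2,0,0,0,0,0,-0.4,0,0,0,0,-0.01,-0.55,0,0,0,0,-0.01,-0.62,0,0,0,0,-0.01,-0.62,0,0,0,0,-0.01,-0.62,0,0,0,0]'
python3 go.py 0.503 -0.012 0.045 79
```

```text
time: 7.03
position: [0.5023, -0.012, 0.1396]
tool_rot: [0.096, 0.995, 0.0, -0.0]
ft_force: [0.3, -0.3, -0.5]
grip_width: 0.0253
grip_force: 25.0
t 7.03 units [-9.000e-03  1.000e-03  1.182e+00] turn [ 0. -0. -0.] after turn [-9.000e-03  1.000e-03  1.182e+00]
```

```bash
python3 -m inch '[0,0,0.15,0,0,0,0,0,0.35,0,0,0,0,0,0.6,0,0,0,0,0,0.8,0,0,0,0,0,0.8,0,0,0]' >/dev/null
python3 -m inch '[0,0,0.1,0,0,0,0,0,0.2,0,0,0,0,0,0.3,0,0,0,0,0,0.38,0,0,0,0,0,0.43,0,0,0,0,0,0.46,0,0,0,0,0,0.46,0,0,0,0,0,0.46,0,0,0]'
python3 -m inch '[0,0,0,0,0,0,0,0,0,0,0,0,0,0,0,0,0,0,0,0,0,0,0,0,0,0,0,0,0,0]' 60 25
python3 -m inch '[0,0,-0.2,0,0,0,0,0,-0.5,0,0,0,0,0,-0.8,0,0,0,0,0,-1,0,0,0,0,0,-1,0,0,0,0,0,-1,0,0,0]' 
python3 go.py 0.455 0.321 0.15 59
python3 - <<'E'
from rig import *
import cv2
for c in('top','scene'):
    a=camera(c);cv2.imwrite(f'pics/{c}3.png',a[:,:,::-1])
    print([(round(d['conf'],2),[int(v) for v in d['bbox']]) for d in cut_out(c,'short_block_centre')])
a=cv2.imread('pics/top3.png');b=cv2.imread('pics/scene3.png')
A=cv2.resize(a[160:310,190:390],(400,300),interpolation=cv2.INTER_CUBIC);B=cv2.resize(b[150:300,280:480],(400,300),interpolation=cv2.INTER_CUBIC)
cv2.imwrite('pics/ab3.png',cv2.hconcat([A,B]))
E
```

```text
time: 8.12
position: [0.5025, -0.0121, 0.039]
tool_rot: [0.096, 0.995, 0.0, 0.0]
ft_force: [-0.3, -0.6, -0.3]
grip_width: 0.026
grip_force: 25.0
time: 8.53
position: [0.5026, -0.0121, 0.0392]
tool_rot: [0.096, 0.995, -0.0, 0.0]
ft_force: [0.6, -0.7, 0.1]
grip_width: 0.0513
grip_force: 0.0
time: 9.03
position: [0.503, -0.0122, 0.1197]
tool_rot: [0.096, 0.995, -0.0, 0.001]
ft_force: [-0.4, 0.6, -0.3]
grip_width: 0.0598
grip_force: 0.0
t 9.03 units [ 1.382  3.974 -0.382] turn [0.    0.001 0.222] after turn [ 2.659  3.261 -0.379]
[]
[(0.41, [273, 120, 328, 180])]
```

View pics/ab3.png

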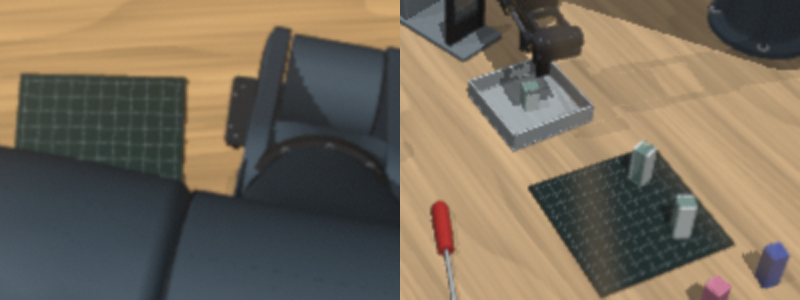

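The short block stands in the tray at (530,97) in the right half, released, and the good blocks are untouched. For the left block, the camera disagreement across the grip is only about 1 mm. I'll check its yaw from the frosted strips.

```bash
python3 - <<'E'
from fit import *
g=cv2.imread('pics/top0.png').mean(2)
def ridge(rows,c0,c1,s):  # peak column per row, near the line c0->c1
    P=[]
    for i,r in enumerate(rows):
        c=int(round(c0+(c1-c0)*i/(len(rows)-1)));w=g[r,c-2:c+3];j=c-2+int(w.argmax());a,b,d=g[r,j-1:j+2]
        P.append(ray('top',(j+.5*(a-d)/(a-2*b+d),r),s))
    P=np.array(P);v=cv2.fitLine(P.astype(np.float32),cv2.DIST_L2,0,.01,.01).ravel()
    return P.mean(0),np.degrees(np.arctan(v[1]/v[0]))
a=ridge(range(250,256),206,203.5,.07);b=ridge(range(255,261),213.7,211,.07);print(a,b)
E
python3 go.py 0.455 0.321 0.15 59
```

```text
(array([0.4609829 , 0.32650227]), np.float32(-27.934256)) (array([0.44794913, 0.30882795]), np.float32(-28.230808))
t 9.23 units [ 1.368  3.973 -0.398] turn [-0.    -0.002  0.222] after turn [ 2.643  3.266 -0.401]
```

```bash
python3 -m inch '[0.1,0.2,-0.1,0,0,0,0.2,0.5,-0.3,0,0,0.05,0.3,0.8,-0.4,0,0,0.1]' >/dev/null; python3 go.py 0.455 0.321 0.15 59
```

```text
t 9.48 units [1.573 2.956 0.009] turn [-0.    -0.001  0.118] after turn [2.093 2.614 0.008]
```

```bash
python3 -m inch '[0.1,0.25,0,0,0,0.04,0.25,0.55,0,0,0,0.08,0.4,0.8,0,0,0,0.101]' >/dev/null; python3 go.py 0.455 0.321 0.15 60.5
```

```text
t 9.73 units [1.483 1.939 0.003] turn [-0.    -0.001  0.003] after turn [1.491 1.933 0.002]
```

```bash
python3 -m inch '[0.25,0.3,0,0,0,0,0.5,0.6,0,0,0,0,0.7,0.92,0,0,0,0]' >/dev/null
python3 -m inch '[0.25,0.3,0,0,0,0,0.5,0.6,0,0,0,0,0.67,0.85,0,0,0,0,0.74,0.96,0,0,0,0,0.74,0.96,0,0,0,0,0.74,0.96,0,0,0,0,0.74,0.96,0,0,0,0]' 
python3 go.py 0.455 0.321 0.12 60.5
python3 - <<'E'
from rig import *
import cv2
for c in('top','scene'):
    a=camera(c);cv2.imwrite(f'pics/{c}4.png',a[:,:,::-1])
a=cv2.imread('pics/top4.png');b=cv2.imread('pics/scene4.png')
A=cv2.resize(a[160:310,170:370],(400,300),interpolation=cv2.INTER_CUBIC);B=cv2.resize(b[210:310,360:460],(400,400),interpolation=cv2.INTER_CUBIC)
A=cv2.copyMakeBorder(A,0,100,0,0,0)
cv2.imwrite('pics/ab4.png',cv2.hconcat([A,B]))
E
```

```text
time: 10.57
position: [0.4553, 0.3124, 0.1504]
tool_rot: [0.252, 0.968, -0.001, -0.001]
ft_force: [-0.4, 0.2, -0.0]
grip_width: 0.06
grip_force: 0.0
t 10.57 units [0.055 0.092 0.38 ] turn [-0.001 -0.     0.004] after turn [0.056 0.091 0.38 ]
```

View pics/ab4.png

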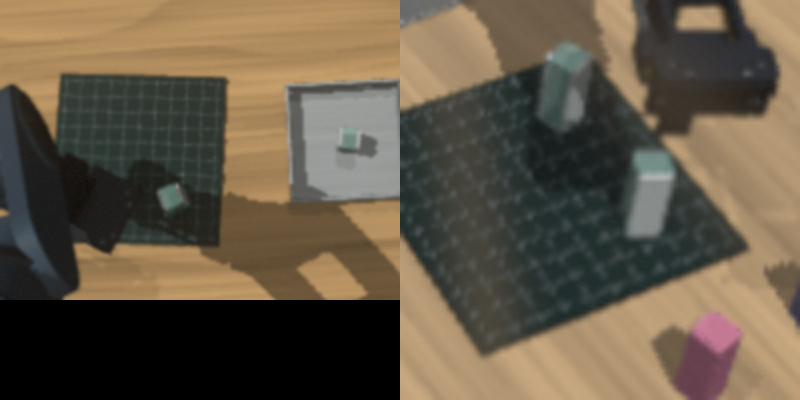

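The top view shows the short block standing in the tray at (348,138), and the gripper is beside the left block. Correcting the position and descending.

```bash
python3 -m inch '[0.055,0.092,0,0,0,0.004,0.055,0.092,0.1,0,0,0.004,0.055,0.092,0.3,0,0,0.004,0.055,0.092,0.4,0,0,0.004,0.055,0.092,0.4,0,0,0.004,0.055,0.092,0.4,0,0,0.004,0.055,0.092,0.4,0,0,0.004]' 62 5
python3 go.py 0.455 0.321 0.051 60.5
```

```text
time: 11.25
position: [0.4554, 0.3225, 0.1191]
tool_rot: [0.254, 0.967, 0.0, 0.0]
ft_force: [0.5, -0.5, 0.1]
grip_width: 0.0625
grip_force: 0.0
t 11.25 units [-0.005 -0.019  0.851] turn [0.    0.    0.001] after turn [-0.005 -0.018  0.851]
```

```bash
python3 -m inch '[0,-0.02,0.1,0,0,0,0,-0.02,0.25,0,0,0,0,-0.02,0.4,0,0,0,0,-0.02,0.55,0,0,0,0,-0.02,0.7,0,0,0,0,-0.02,0.8,0,0,0,0,-0.02,0.85,0,0,0,0,-0.02,0.85,0,0,0,0,-0.02,0.85,0,0,0]'
python3 - <<'E'
from rig import *
import cv2
for c in('top','scene'):
    a=camera(c);cv2.imwrite(f'pics/{c}5.png',a[:,:,::-1])
a=cv2.imread('pics/top5.png');b=cv2.imread('pics/scene5.png')
A=cv2.resize(a[200:300,160:260],(400,400),interpolation=cv2.INTER_CUBIC);B=cv2.resize(b[220:300,390:470],(400,400),interpolation=cv2.INTER_CUBIC)
cv2.imwrite('pics/ab5.png',cv2.hconcat([A,B]))
E
```

```text
time: 12.0
position: [0.4545, 0.3211, 0.051]
tool_rot: [0.254, 0.967, 0.0, 0.0]
ft_force: [0.2, -0.2, 0.2]
grip_width: 0.0624
grip_force: 0.0
```

View pics/ab5.png

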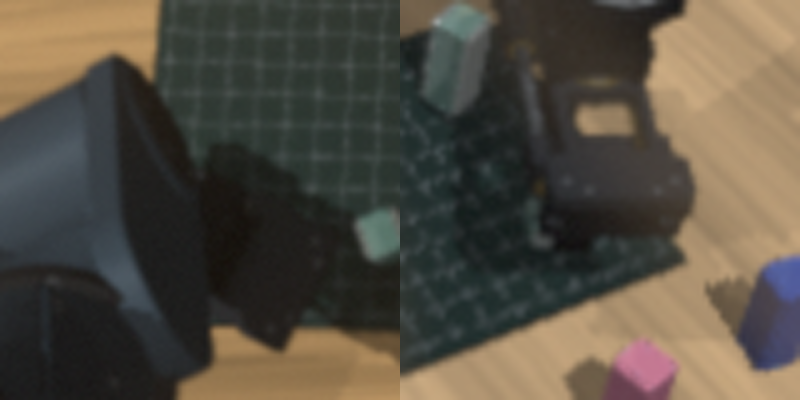

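The block is between the fingers: its bottom corner shows at (540,235) in the right half, and no contact force is read. Closing gently, then firming up and lifting.

```bash
python3 -m inch '[0,0,0,0,0,0,0,0,0,0,0,0,0,0,0,0,0,0,0,0,0,0,0,0,0,0,0,0,0,0,0,0,0,0,0,0,0,0,0,0,0,0,0,0,0,0,0,0]' 10 4
python3 -m inch '[0,0,0,0,0,0,0,0,0,0,0,0,0,0,0,0,0,0]' 10 25
```

```text
time: 12.77
position: [0.4546, 0.3212, 0.051]
tool_rot: [0.254, 0.967, 0.0, 0.0]
ft_force: [0.3, -0.2, 0.0]
grip_width: 0.0262
grip_force: 4.0
time: 13.02
position: [0.4546, 0.3212, 0.051]
tool_rot: [0.254, 0.967, 0.0, 0.0]
ft_force: [0.1, 0.4, 0.3]
grip_width: 0.0258
grip_force: 25.0
```

```bash
python3 -m inch '[0,0,-0.1,0,0,0,0,0,-0.3,0,0,0,0,0,-0.55,0,0,0,0,0,-0.8,0,0,0,0,0,-1,0,0,0]'
python3 -m inch '[0,0,-0.3,0,0,0,0,0,-0.6,0,0,0,0,0,-0.9,0,0,0,0,0,-1,0,0,0]'
python3 -m inch '[0,0,-0.05,0,0,0.07,0,0,-0.1,0,0,0.14,0,0,-0.1,0,0,0.21,0,0,-0.1,0,0,0.28,0,0,-0.1,0,0,0.35,0,0,-0.1,0,0,0.42,0,0,-0.1,0,0,0.477,0,0,-0.1,0,0,0.477]'
python3 go.py 0.526 -0.276 0.22 17.6
```

```text
time: 13.43
position: [0.4542, 0.3209, 0.1324]
tool_rot: [0.254, 0.967, -0.0, -0.0]
ft_force: [0.8, 0.2, -0.9]
grip_width: 0.0256
grip_force: 25.0
time: 13.77
position: [0.4556, 0.3216, 0.2146]
tool_rot: [0.254, 0.967, 0.002, 0.002]
ft_force: [0.7, -0.3, 0.1]
grip_width: 0.0257
grip_force: 25.0
time: 14.43
position: [0.4536, 0.3206, 0.2182]
tool_rot: [0.591, 0.807, -0.001, -0.0]
ft_force: [-0.3, -0.0, 0.1]
grip_width: 0.0258
grip_force: 25.0
t 14.43 units [-7.384 -1.384 -0.018] turn [-0.001  0.    -0.001] after turn [-7.382 -1.393 -0.023]
```

```bash
python3 -m inch '[-0.15,-0.03,0,0,0,0,-0.4,-0.08,0,0,0,0,-0.66,-0.12,0,0,0,0,-0.92,-0.173,0,0,0,0]' >/dev/null
python3 -m inch '[-0.3,-0.06,0,0,0,0,-0.61,-0.12,0,0,0,0,-0.92,-0.173,0,0,0,0]' >/dev/null
python3 -m inch '[-0.3,-0.06,0,0,0,0,-0.61,-0.12,0,0,0,0,-0.92,-0.173,0,0,0,0]' >/dev/null
python3 -m inch '[-0.3,-0.06,0,0,0,0,-0.61,-0.12,0,0,0,0,-0.92,-0.173,0,0,0,0]' >/dev/null
python3 -m inch '[-0.3,-0.06,0,0,0,0,-0.61,-0.12,0,0,0,0,-0.92,-0.173,0,0,0,0]' >/dev/null
python3 -m inch '[-0.3,-0.06,0,0,0,0,-0.61,-0.12,0,0,0,0,-0.92,-0.173,0,0,0,0]' >/dev/null
python3 -m inch '[-0.3,-0.06,0,0,0,0,-0.61,-0.12,0,0,0,0,-0.92,-0.173,0,0,0,0]' >/dev/null
python3 -m inch '[-0.25,-0.06,0,0,0,0,-0.5,-0.12,0,0,0,0,-0.7,-0.15,0,0,0,0,-0.85,-0.165,0,0,0,0,-0.92,-0.173,0,0,0,0,-0.92,-0.173,0,0,0,0,-0.92,-0.173,0,0,0,0,-0.92,-0.173,0,0,0,0]'
python3 go.py 0.526 -0.276 0.098 17.6
python3 - <<'E'
from rig import *
import cv2
for c in('top','scene'):
    a=camera(c);cv2.imwrite(f'pics/{c}6.png',a[:,:,::-1])
a=cv2.imread('pics/top6.png');b=cv2.imread('pics/scene6.png')
A=cv2.resize(a[150:270,390:510],(400,400),interpolation=cv2.INTER_CUBIC);B=cv2.resize(b[80:200,240:360],(400,400),interpolation=cv2.INTER_CUBIC)
cv2.imwrite('pics/ab6.png',cv2.hconcat([A,B]))
E
```

```text
time: 16.93
position: [0.5267, -0.2724, 0.2188]
tool_rot: [0.59, 0.807, 0.0, -0.001]
ft_force: [-0.3, -0.6, -1.6]
grip_width: 0.026
grip_force: 25.0
t 16.93 units [-0.042 -0.022  1.51 ] turn [-0.    -0.001  0.001] after turn [-0.04  -0.022  1.51 ]
```

View pics/ab6.png

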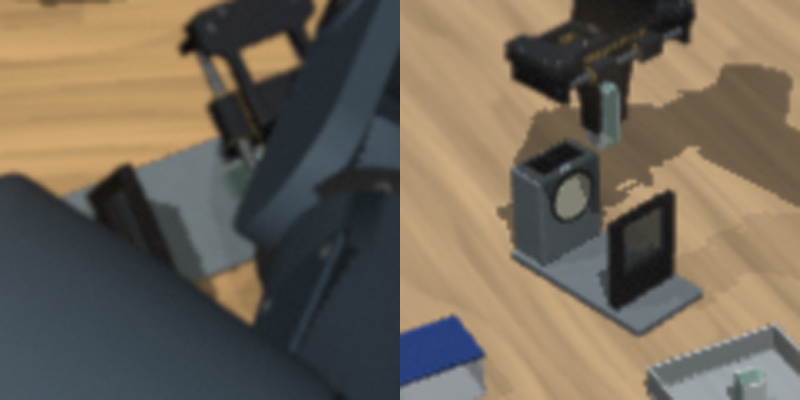

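The block hangs upright over the viewer gap with its clear face toward the lamp and filter, and the lamp window is at about (572,197) in the right half. Before lowering I'll check how far the gap centre is offset from the base centre.

```bash
cat > m3.py <<'E'
from fit import *
from rig import cut_out,camera
import rig
# pictures now hold the arm, so grey-colour mask from the first scene picture is not needed: project candidate edges instead
for c,off in(('top',(.5233,-.2769)),('scene',(.5293,-.2753))):
    p=[*off,np.radians(107.6)]
    for n,P in(('base',[[-.1,-.05,.012],[-.1,.05,.012],[.1,-.05,.012],[.1,.05,.012]]),('lamp50 top',[[-.05,-.045,.12],[-.05,.045,.12]]),('lamp50 bot',[[-.05,-.045,.012],[-.05,.045,.012]]),('filt50 top',[[.05,-.045,.12],[.05,.045,.12]]),('filt50 bot',[[.05,-.045,.012],[.05,.045,.012]]),('win',[[-.05,0,.085]])):
        print(c,n,proj(c,place(np.array(P),p)).round(1).tolist())
a=cv2.imread('pics/top0.png');b=cv2.imread('pics/scene0.png')
for c,im,off in(('top',a,(.5233,-.2769)),('scene',b,(.5293,-.2753))):
    k=6;im[:]=im
    l,t=(390,165) if c=='top' else (265,110)
    Z=cv2.resize(im[t:t+90,l:l+ 66 if c!='top' else l+120],None,fx=k if c!='top' else 4,fy=k if c!='top' else 4,interpolation=cv2.INTER_CUBIC);s=k if c!='top' else 4
    for B,col in((box(-.1,.1,-.05,.05,0,.012),(0,255,0)),(box(-.1,-.05,-.045,.045,.012,.12),(0,0,255)),(box(.05,.065,-.045,.045,.012,.12),(255,0,255))):
        q=(proj(c,place(B,[*off,np.radians(107.6)]))-[l,t]+.5)*s
        for i in range(8):
            for j in range(i):
                if bin(i^j).count('1')==1: cv2.line(Z,tuple(int(v) for v in q[i]),tuple(int(v) for v in q[j]),col,1)
    cv2.imwrite(f'pics/ov_{c}.png',Z)
A=cv2.imread('pics/ov_top.png');B=cv2.imread('pics/ov_scene.png');h=540
A=cv2.resize(A,(400,300));B=cv2.resize(B,(396,540));A=cv2.copyMakeBorder(A,0,240,0,0,0);cv2.imwrite('pics/ov.png',cv2.hconcat([A,B]))
E
python3 m3.py|grep -c .
```

```text
12
```

View pics/ov.png

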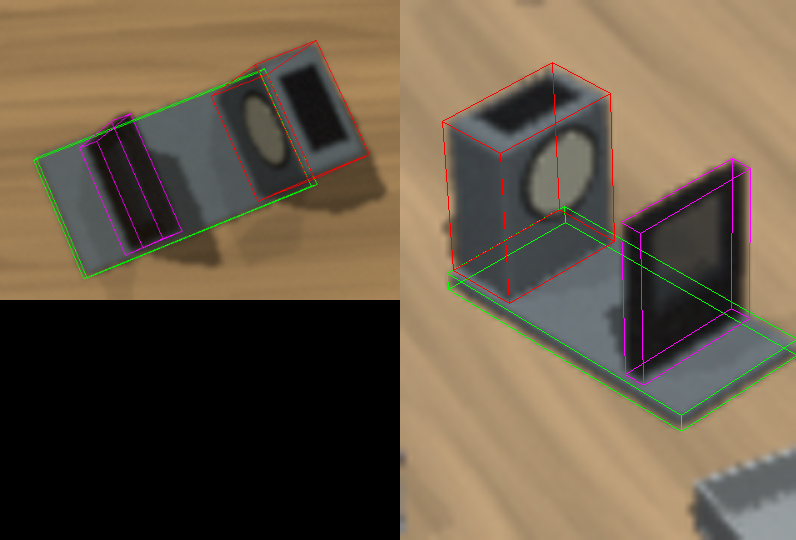

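The model overlays the viewer in both views, so the gap centre coincides with the base centre. Lowering.

```bash
python3 -m inch '[-0.04,-0.02,0.1,0,0,0,-0.04,-0.02,0.25,0,0,0,-0.04,-0.02,0.45,0,0,0,-0.04,-0.02,0.6,0,0,0,-0.04,-0.02,0.7,0,0,0,-0.04,-0.02,0.75,0,0,0,-0.04,-0.02,0.75,0,0,0,-0.04,-0.02,0.75,0,0,0]'
python3 -m inch '[0,0,0.1,0,0,0,0,0,0.25,0,0,0,0,0,0.4,0,0,0,0,0,0.55,0,0,0,0,0,0.66,0,0,0,0,0,0.73,0,0,0,0,0,0.76,0,0,0,0,0,0.76,0,0,0,0,0,0.76,0,0,0]'
python3 -m inch '[0,0,0,0,0,0,0,0,0,0,0,0,0,0,0,0,0,0,0,0,0,0,0,0,0,0,0,0,0,0,0,0,0,0,0,0]'
python3 go.py 0.526 -0.276 0.098 17.6
python3 - <<'E'
from rig import *
import cv2
for c in('top','scene'):
    a=camera(c);cv2.imwrite(f'pics/{c}7.png',a[:,:,::-1])
a=cv2.imread('pics/scene7.png')
A=cv2.resize(a[100:190,260:350],(400,400),interpolation=cv2.INTER_CUBIC);B=cv2.resize(a[150:310,300:460],(400,400),interpolation=cv2.INTER_CUBIC)
cv2.imwrite('pics/ab7.png',cv2.hconcat([A,B]))
E
```

```text
time: 17.7
position: [0.5267, -0.2773, 0.1591]
tool_rot: [0.59, 0.807, -0.0, 0.0]
ft_force: [-0.2, 0.0, 0.1]
grip_width: 0.026
grip_force: 25.0
time: 18.45
position: [0.5267, -0.2773, 0.0982]
tool_rot: [0.59, 0.807, -0.0, 0.0]
ft_force: [-0.1, -0.1, -0.8]
grip_width: 0.0259
grip_force: 25.0
time: 18.95
position: [0.5265, -0.2772, 0.0983]
tool_rot: [0.59, 0.807, 0.0, 0.0]
ft_force: [-0.4, 0.3, -1.2]
grip_width: 0.0262
grip_force: 25.0
t 18.95 units [ 0.017 -0.002  0.004] turn [0. 0. 0.] after turn [ 0.017 -0.002  0.004]
```

View pics/ab7.png

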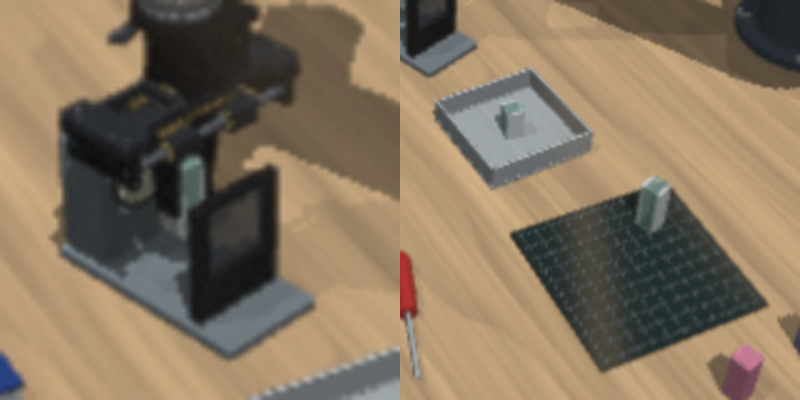

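The block hangs in the gap at about (192,190) in the left half, behind the filter and clear of the base. The short block is in the tray at (512,118) and the other good block stands at (653,205). Handing in.

```bash
python3 -c "from rig import *;print(hand_in())"
```

```text
the job is handed in; nothing more can be done
None
```

The job is handed in, with the verdict not shown to me: the short block is released in the scrap tray, one good block is held upright by its frosted faces in the middle of the strain viewer's light path, and the last pictures show the other good block still standing on the board.

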